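# Screw the loose lever onto the tipping hopper and empty the glass balls into the tray

## Robot

A 6-joint arm with a two-finger parallel gripper is mounted at the origin on the work surface. World frame = base frame: x ahead of the robot, y to its left, z up, the work surface at z = 0. Lengths are in m, angles in rad, forces in N, time in s.
With the tool pointing down it reaches from about 0.35 to 0.975 m from the base axis. Payload 4.9 kg.
Tool frame: the origin (TCP) lies midway between the tips of the shut fingers; the grasp point (between the pads) lies 19 mm behind it (manip.pinch_z is the distance from the TCP to the grasp point, in m); z points along the fingers, y is the direction in which the jaws open and shut (so a half turn about z gives the same grasp; the last joint's range is limited). The gripper opens to 85 mm and grips with 20 to 120 N. Pads are 22 mm wide; open, the fingers measure 114 mm over their backs; the gripper's body (76 mm by 85 mm) begins 54 mm behind the grasp point. The pads swing forward as they close: fully open they stand 13 mm farther back than shut.
Start: joints at [-1.453, 0.053, 1.613, -0, 1.476, -0.119], TCP at [0.147, -0.608, 0.231] pointing down, gripper open.
Joint ranges: [-3.01, 3.01], [-1.01, 2.22], [0.06, 2.58], [-1.02, 4.17], [0.09, 2.62], [-3.14, 3.14]. Speed limits (rad/s): [2.57, 2.57, 3.14, 3.14, 3.14, 3.14].

## Interface

Orientations are given as a unit quaternion [w, x, y, z].
In Python, from plant import manip gives the robot as it stands.
- The arm moves only by the tool drive_tool, never from a script. Its argument "commands" is text: rows parted by semicolons, each of 5 numbers parted by spaces: the finger opening in mm, from 0 to 85.4, then the shift along the tool's x, y, z in units of 30 mm (1.0 is 30 mm), then the turn about the tool's z in degrees. A call has exactly 8 rows; each row shifts and turns the commanded pose from where the row before left it, along the tool's axes as they then stand; what a row does not reach is not made up. A row lasts 1/8 s, in which the tool goes at most 62.5 mm and 10.7 degrees, less where a joint would pass 70% of its speed; a pose out of reach is approached as far as the arm can. A call is refused whole if a number of a shift passes 1 or a number of a turn 10.7, either way. A call with a gripper value outside its range is refused whole. The fingers move at their own pace and stop on an object; the grip force is fixed at half the most. Time passes only in rows, so rows that do not move let the fingers close, or fill a call up. It gives the time, the measured TCP pose, the force and the opening at its end, in the units of the state.
- manip.state(): the state, without advancing time (a new reading comes with each control period).
- manip.grab_frame(name): name is "scene" or "side" or "wrist"; returns the picture (400x640x3 uint8, red, green, blue); there is no depth.
- manip.camera_params(name): a dict with "fx", "fy", "cx", "cy" (pixels), "xyz" and "orientation" of the camera in the world. Camera axes: x right, y down, z forward; pixel columns grow to the right and rows downward; lengths in m; the calibration is good to about 2 mm. A picture is of the moment at which its call begins: read the wrist's pose just before it. camera_params takes no time and is no camera call; for the wrist camera it gives the pose at the moment of the call.
- manip.job_done(): hands the job in, once; it reports no verdict.
The state is a dict: "time": time; "joint_pos": joint angles; "joint_vel": joint speeds; "joint_efforts": joint torques, N m; "tool_pos": TCP position; "tool_rot": TCP orientation; "contact_force": force on the tool from outside, world axes, zero at the start; "ft_torque": the same for the moment, N m; "gripper_width": opening from 0.0 (shut) to 1.0 (fully open).
Only numpy, scipy, OpenCV 4.12 (cv2) and the standard library are available. Lean on these libraries where they do the work, as an engineer would, in place of code of your own. Each camera call takes 0.05 s, during which the arm holds its last target. There are 200 camera calls.

## Task

Stand the loose wooden-handled lever on the hub at the side of the tipping hopper, turn it backward (counter-clockwise from above) until you feel it drop into its thread start, then turn it forward (clockwise) until it is fully home. Then let go and use that lever to tip the hopper right over away from the robot, so that both glass balls roll out into the tray; leave it tipped with the lever still screwed on. Do not push on the hopper itself, and leave the other tools alone.

Things in the scene. Friction and masses are not known exactly. Their poses are not given: they have to be found in the camera images.
- lever_grip (a point): Loose lever, 165 mm tall, 0.32 kg, standing upright on the table: steel cup foot (72 mm across, 70 mm high, open below), short round neck 38 mm across up to 78 mm, then a square wooden handle 28 x 28 mm up to the top at 165 mm. This point is on its axis, 130 mm above the foot's lower rim and 35 mm below the top, where to grip; z runs up the lever, x and y are square to the handle's faces.
- lever_foot (a point): Centre of the lever's lower rim (axes as lever_grip, 130 mm below it). Inside the cup, 2 to 8 mm above the rim, three inward lugs 120 degrees apart leave a 43 mm bore; from 25 mm up the bore is a plain 45 mm, 63 mm deep from the rim.
- hub_axis (a point): Middle of the foot of the upright steel lug hub on the shaft's end, on the tipping axis (135 mm above the table). Turns with the hopper: z up the hub (up at the start), y along the tipping axis towards the hopper, x the way it tips. Boss 41 mm across, 62 mm high, top tapered to 26 mm, with three ridges round its foot, 56 mm across. The stand's side plate is 45 mm from its axis.
- hub_top (a point): Top of the hub, 62 mm above hub_axis. Lowered on it, the lever usually lands on the flat ridge tops, rim 18 mm above hub_axis. Turned clockwise there it meets a stop, never engaging. Turned counter-clockwise (up to 90 degrees) it comes to gaps with about 15 degrees of free turn, ending in a stop, and drops about 12 mm, rim then 6 mm above hub_axis. Where the gaps are is not told.
- hub_thread (a point): Point on the hub's axis 5 mm above hub_axis. From the drop, a clockwise turn of 75 to 95 degrees runs the lugs down under the ridges to a stop: home, rim 1 mm above hub_axis (to 3 mm with play). The lever falls by its own weight if the handle is held loosely (1 or 2 mm free each side), or with a light push. Turning needs little torque; the play is about 1.5 mm.
- cradle (a joint): Tilt of the hopper about the y axis of hub_axis, rad: 0 upright (stop), grows as it tips away from the robot, end stop at 1.35. Needs up to some 8 N pushed on the handle 120 mm above the axis; stays where it is left. Balls roll out at about 0.8 to 1.1.
- stand_mid (a point): Middle of the hopper on the tipping axis, 140 mm from hub_axis along its y. The hopper is a sheet-metal scoop 150 mm wide with a 45 degree front, between two grey side plates 152 mm high. This point does not tilt; its x points the way the hopper tips.
- ball1_center (a point): Centre of a solid glass ball, 60 mm across, 0.28 kg, lying in the hopper at the start.
- ball2_center (a point): Centre of the second glass ball, the same size, beside the first.
- tray_in (a point): Centre of the inner floor of the fixed open sheet-metal tray that stands between the side plates, under and beyond the hopper: 280 mm (its x) by 160 mm (its y) outside, walls 50 mm high and 4 mm thick; it moves with the stand.
- paddle: Cork paddle with a dark handle lying on the table, about 230 mm long, 14 mm thick. Bystander.
- block: Turned wooden cup-shaped block, 90 mm across, 60 mm high. Bystander.
- shears: Steel shears, 180 mm long, lying on the table. Bystander.

How it is judged:
By the outcome, as a careful person would: the job done as asked, in the order asked, and still so for the second after the job is handed in, with the robot touching nothing.
It also fails if it takes over 72 s, if anything falls off the work surface, if the arm or the gripper's body presses on something with over 40 N, if the wrist force passes 120 N, or if a joint passes its speed limit or range.

## Working session

There is one attempt and no reset: what is moved stays moved. The work goes in short steps, Python scripts to look and compute and a tool call to move; the robot and the scene stay as the last step left them, time stands still between calls to the robot, and variables do not carry over. Pictures are saved under pics/ and viewed, about 8 in all and at most 12, crops included, and the job is handed in when it is done.

Besides the shell and the picture viewer there is one more tool, called after "Request:" as name(argument=value, ...) on one line, values as JSON. drive_tool: Moves the arm, as the interface text tells. Its arguments: {"type":"object","properties":{"commands":{"type":"string"}},"required":["commands"]}

```bash
ls; mkdir -p pics; python3 - <<'E'
from plant import manip
import cv2,json
for n in("scene","side"):
    im=manip.grab_frame(n); cv2.imwrite(f"pics/{n}0.png",im[:,:,::-1]); print(n,manip.camera_params(n))
print(manip.camera_params("wrist"));print(manip.state(),manip.pinch_z)
a=cv2.imread("pics/scene0.png");b=cv2.imread("pics/side0.png")
E
```

```text
pics
scene {'fx': 427.4594312075617, 'fy': 427.4594312075617, 'cx': 318.4271452643011, 'cy': 197.63708192087032, 'xyz': array([1.27436033, 0.0253111 , 1.33057515]), 'orientation': array([-0.20326861,  0.68794578,  0.66610162, -0.20425745])}
side {'fx': 484.31093380171427, 'fy': 484.31093380171427, 'cx': 314.75976324323386, 'cy': 202.4663229669511, 'xyz': array([-0.35529196,  0.85404999,  0.87239237]), 'orientation': array([ 0.19140755, -0.3339462 ,  0.80847145, -0.44521568])}
{'fx': 286.13542730761526, 'fy': 286.13542730761526, 'cx': 323.5099605625931, 'cy': 198.15093617706685, 'xyz': array([ 0.21117188, -0.59148346,  0.37208775]), 'orientation': array([ 0.10292223,  0.77884278, -0.61324409, -0.08211348])}
{'time': 0.1, 'joint_pos': array([-1.45299971e+00,  5.32918972e-02,  1.61419185e+00, -3.11875616e-06,
        1.47600401e+00, -1.18974471e-01]), 'joint_vel': array([ 0.00081126, -0.00161253, -0.00390923, -0.00033428,  0.00037553,
       -0.00060681]), 'joint_efforts': array([-2.45557004e-05, -3.94903064e+01, -3.71362889e+01, -1.84886230e-04,
        3.87031498e-03,  2.23457289e-05]), 'tool_pos': array([ 0.14654958, -0.60697928,  0.2301643 ]), 'tool_rot': array([-9.47552500e-04,  9.93000149e-01,  1.18109300e-01, -9.94196092e-07]), 'contact_force': array([-0.81071792,  0.97041624,  0.2528389 ]), 'ft_torque': array([0.0429817 , 0.02484121, 0.02730491]), 'gripper_width': 0.998983524186747} 0.0187
```

View pics/scene0.png

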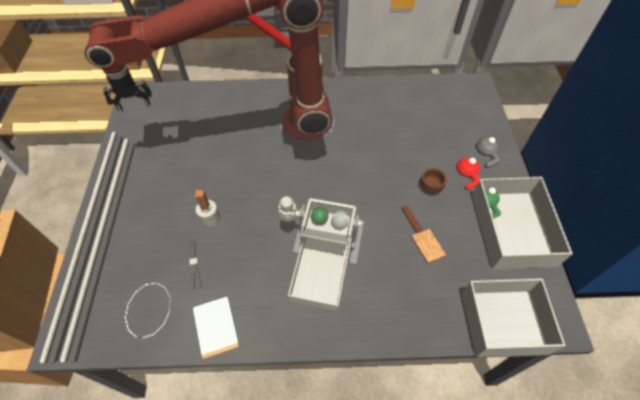

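View pics/side0.png

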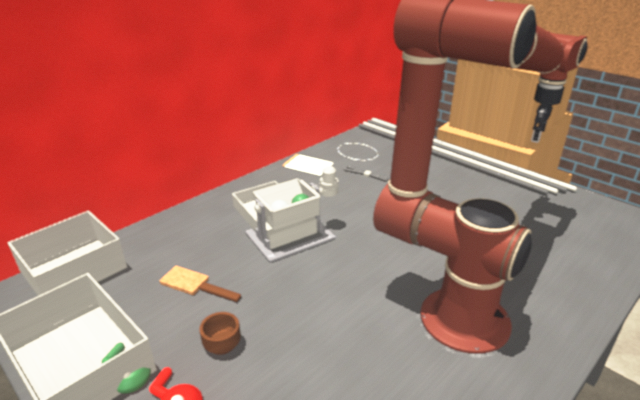

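Scene: lever about (204,205), hub (287,207), hopper (330,215). Side: hub about (329,180); the arm hides the lever. Next, enlarged crops.

```bash
cat > h.py <<'E'
from plant import manip
import numpy as np, cv2
from scipy.spatial.transform import Rotation as R
def rot(q): return R.from_quat([q[1],q[2],q[3],q[0]]).as_matrix()
def ray(c,u,v):
    d=rot(c["orientation"])@np.array([(u-c["cx"])/c["fx"],(v-c["cy"])/c["fy"],1]); return np.array(c["xyz"]),d/np.linalg.norm(d)
def onz(c,u,v,z):
    o,d=ray(c,u,v); return o+d*(z-o[2])/d[2]
def proj(c,p):
    q=rot(c["orientation"]).T@(np.array(p)-c["xyz"]); return np.array([c["fx"]*q[0]/q[2]+c["cx"],c["fy"]*q[1]/q[2]+c["cy"]])
def tri(r1,r2):
    (a,d),(b,e)=r1,r2; s=np.linalg.lstsq(np.c_[d,-e],b-a,rcond=None)[0]; p,q=a+s[0]*d,b+s[1]*e; return (p+q)/2,np.linalg.norm(p-q)
E
python3 - <<'E'
import cv2,numpy as np
a=cv2.imread("pics/scene0.png");b=cv2.imread("pics/side0.png")
f=lambda i,x,y,w,h,s:cv2.resize(i[y:y+h,x:x+w],None,fx=s,fy=s,interpolation=cv2.INTER_CUBIC)
l=np.vstack([f(a,185,180,50,37,6)[:222],f(b,230,155,120,105,2.5)])
r=f(a,270,180,100,130,5)[:,:]
c=np.zeros((600,800,3),np.uint8)
x=f(a,180,180,50,50,6);c[:300,:300]=x
x=f(a,270,185,100,60,5);c[:300,300:800]=x
x=f(b,225,155,125,60,5);c[300:600,0:625]=x
cv2.imwrite("pics/crop1.png",c)
E
```

```text
(no output)
```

View pics/crop1.png

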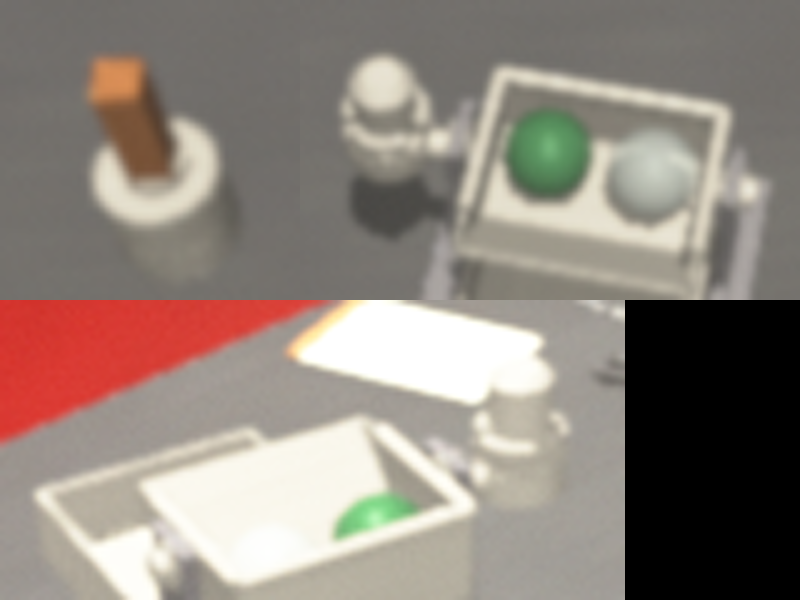

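```bash
python3 - <<'E'
from h import *
np.set_printoptions(precision=4,suppress=True)
s=manip.camera_params("scene");d=manip.camera_params("side")
print("levtop",onz(s,199.8,193.3,.165),"shoulder",onz(s,206,208.7,.07))
c=[onz(s,180+u/6,180+v/6,.165)[:2] for u,v in((95,61),(143,59),(148,100),(92,98))]
for i in range(4): e=c[(i+1)%4]-c[i]; print(np.linalg.norm(e),np.degrees(np.arctan2(e[1],e[0])))
print("hub",onz(s,286,201.6,.197),tri(ray(s,286,201.6),ray(d,329.4,170)))
p=onz(s,298,213,.135);q=onz(s,360,222.4,.135);print(p,q,np.degrees(np.arctan2(*(q-p)[1::-1])),np.linalg.norm(q-p))
# hopper rear rim edge
A=onz(s,270+200/5,185+70/5,.2);B=onz(s,270+427/5,185+105/5,.2);print("rim",A,B,np.degrees(np.arctan2(*(B-A)[1::-1])),np.linalg.norm(B-A))
E
```

```text
levtop [ 0.4718 -0.3552  0.165 ] shoulder [ 0.4723 -0.3565  0.07  ]
0.026475110749380294 90.8322112708798
0.02812971450461387 12.300271499636374
0.031022466205620335 -94.4936804142844
0.024716755131971333 -176.43286117276196
hub [ 0.5356 -0.0674  0.197 ] (array([ 0.528 , -0.0692,  0.1867]), np.float64(0.0023758046182889795))
[ 0.5412 -0.0325  0.135 ] [0.5838 0.1674 0.135 ] 77.96346071753572 0.2044366987963143
rim [0.5304 0.0088 0.2   ] [0.5617 0.1502 0.2   ] 77.52595993920905 0.1448962310333344
```

```bash
cat >> h.py <<'E'
def go(x,y,z,yaw=None):
    "delta to TCP target, tool axes in 30mm units, turn deg; yaw = world angle of tool x"
    s=manip.state(); M=rot(s["tool_rot"]); y0=np.degrees(np.arctan2(M[1,0],M[0,0]))
    t=0 if yaw is None else (y0-yaw+180)%360-180
    print("t",round(s["time"],2),"pos",s["tool_pos"].round(4),"yaw",y0.round(1),"tilt",M[2,:2].round(3),"F",s["contact_force"].round(1),"T",s["ft_torque"].round(2),"w",round(s["gripper_width"]*85.4,1),"q6",s["joint_pos"][5].round(2))
    print("delta units",(M.T@(np.array([x,y,z])-s["tool_pos"])/.03).round(3),"turn",round(t,1))
E
python3 -c "
from h import *
go(.40,-.357,.33,13.5)
C=manip.camera_params('wrist');s=manip.state();M=rot(s['tool_rot']);print(M.T@(C['xyz']-s['tool_pos']),(M.T@rot(C['orientation'])).round(2))"
```

```text
t 0.1 pos [ 0.1465 -0.607   0.2302] yaw 13.6 tilt [ 0.    -0.002] F [-0.8  1.   0.3] T [0.04 0.02 0.03] w 85.3 q6 -0.12
delta units [10.168 -6.125 -3.314] turn 0.1
[ 0.06648563 -0.00017244 -0.14190862] [[-0.   -0.97 -0.26]
 [ 1.   -0.    0.  ]
 [-0.   -0.26  0.97]]
```

Request:
drive_tool(commands="85 0.9 -0.55 -0.5 0;85 0.9 -0.55 -0.5 0;85 0.9 -0.55 -0.5 0;85 0.9 -0.55 -0.5 0;85 0.9 -0.55 -0.5 0;85 0.9 -0.55 -0.5 0;85 0.9 -0.55 -0.3 5;85 0.9 -0.55 0 5")

```text
time: 1.1
tool_pos: [0.3282, -0.43, 0.3311]
tool_rot: [0.001, 1.0, 0.03, 0.0]
contact_force: [0.3, -0.1, -0.6]
gripper_width: 0.994
```

Request:
drive_tool(commands="85 0.9 -0.65 0 0;85 0.9 -0.65 0 0;85 0.9 -0.65 0 0;85 0.9 -0.65 0 0;85 0 0 0 0;85 0 0 0 0;85 0 0 0 0;85 0 0 0 0")

```text
time: 2.1
tool_pos: [0.4299, -0.3466, 0.3303]
tool_rot: [0.0, 1.0, 0.03, -0.0]
contact_force: [0.1, 0.1, 0.6]
gripper_width: 0.992
```

```bash
python3 -c "
from h import *
go(.472,-.356,.33,4)
C=manip.camera_params('wrist');im=manip.grab_frame('wrist');cv2.imwrite('pics/w1.png',im[:,:,::-1]);np.save('w1.npy',C,allow_pickle=True)"
```

```text
t 2.1 pos [ 0.4299 -0.3466  0.3303] yaw 3.5 tilt [-0.  0.] F [0.1 0.1 0.6] T [-0.06  0.03  0.03] w 84.7 q6 0.7
delta units [1.383 0.399 0.009] turn -0.5
```

View pics/w1.png

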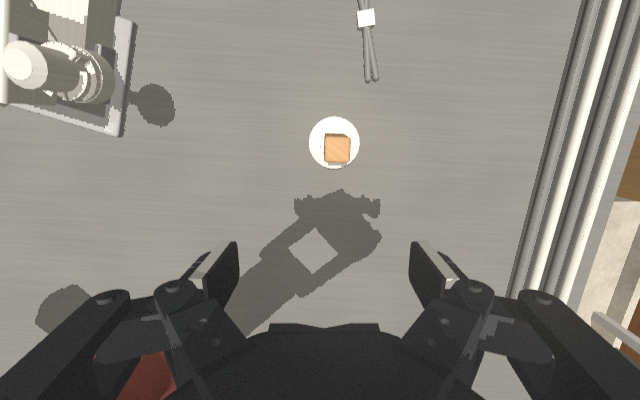

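Lever top at about (338,149); hub at upper left with its top at about (25,65).

```bash
python3 -c "
from h import *
C=np.load('w1.npy',allow_pickle=True).item();im=cv2.imread('pics/w1.png')
h=cv2.cvtColor(im,cv2.COLOR_BGR2HSV)[110:180,300:375]
m=((h[...,0]<22)&(h[...,1]>90)&(h[...,2]>150)).astype(np.uint8)
c=max(cv2.findContours(m,0,2)[0],key=cv2.contourArea);r=cv2.minAreaRect(c);b=cv2.boxPoints(r)+[300,110];print(r,b)
P=np.array([onz(C,u,v,.165) for u,v in b]);print(P.mean(0))
for i in range(4): e=P[(i+1)%4]-P[i];print(np.linalg.norm(e),np.degrees(np.arctan2(e[1],e[0])))
print('shoulder',onz(C,334,143,.07)); print('hub',onz(C,25,65,.197))
print('lev px',proj(C,[.472,-.356,.165]))"
```

```text
((36.5, 38.0), (28.0, 25.0), 90.0) [[324. 134.]
 [349. 134.]
 [349. 162.]
 [324. 162.]]
[ 0.46890517 -0.35781421  0.165     ]
0.026213895517156808 -86.51817650200799
0.029418411501741428 -175.18393833347935
0.026885363954682634 93.48024707195724
0.029409698787118972 3.5081859964907447
shoulder [ 0.46732769 -0.35866119  0.07      ]
hub [ 0.52761417 -0.0758619   0.197     ]
lev px [335.00363126 145.1232302 ]
```

Request:
drive_tool(commands="85 0.66 0.23 0.2 0;85 0.65 0.23 0.5 0;85 0 0 1 0;85 0 0 1 0;85 0 0 1 0;85 0 0 1 0;85 0 0 1 0;85 0 0 0.6 0")

```text
time: 3.15
tool_pos: [0.4697, -0.3571, 0.1394]
tool_rot: [-0.001, 1.0, 0.031, -0.001]
contact_force: [0.1, 0.2, -0.5]
gripper_width: 0.993
```

Request:
drive_tool(commands="85 0 0 0.6 0;85 0 0 0.4 0;85 0 0 0 0;24 0 0 0 0;24 0 0 0 0;24 0 0 0 0;24 0 0 0 0;24 0 0 0 0")

```text
time: 4.15
tool_pos: [0.4709, -0.3578, 0.1121]
tool_rot: [0.001, 1.0, 0.031, 0.001]
contact_force: [0.6, -1.1, 2.5]
gripper_width: 0.318
```

Request:
drive_tool(commands="20 0 0 0 0;20 0 0 0 0;20 0 0 -0.5 0;20 0 0 -1 0;20 0 0 -1 0;20 0 0 -1 0;20 0 0 -1 0;20 0 0 -1 0")

```text
time: 5.15
tool_pos: [0.4697, -0.3565, 0.276]
tool_rot: [-0.001, 1.0, 0.031, -0.001]
contact_force: [0.0, -1.1, -4.6]
gripper_width: 0.321
```

```bash
python3 -c "
from h import *
go(.530,-.2,.36)"
```

```text
t 5.15 pos [ 0.4697 -0.3565  0.276 ] yaw 3.6 tilt [-0.002 -0.003] F [ 0.  -1.1 -4.6] T [-0.04 -0.04 -0.  ] w 27.4 q6 0.73
delta units [ 2.324 -5.087 -2.793] turn 0
```

Request:
drive_tool(commands="20 0 0 -0.8 0;20 0.1 -0.9 -0.9 0;20 0.1 -0.9 -0.9 0;20 0.1 -0.9 -0.2 0;20 0.1 -0.9 0 0;20 0.1 -0.9 0 0;20 0.1 -0.9 0 0;20 0.1 -0.9 0 0")

```text
time: 6.15
tool_pos: [0.4789, -0.166, 0.359]
tool_rot: [-0.001, 1.0, 0.031, -0.001]
contact_force: [0.8, 0.4, -3.8]
gripper_width: 0.319
```

Request:
drive_tool(commands="20 0 -0.5 0 0;20 0 -0.3 0 0;20 0 0 0 0;20 0 0 0 0;20 0 0 0 0;20 0 0 0 0;20 0 0 0 0;20 0 0 0 0")

```text
time: 7.15
tool_pos: [0.4782, -0.1435, 0.3603]
tool_rot: [-0.0, 1.0, 0.031, 0.0]
contact_force: [0.2, -0.2, -4.3]
gripper_width: 0.322
```

```bash
python3 -c "
from h import *
go(.530,-.070,.35)
C=manip.camera_params('wrist');im=manip.grab_frame('wrist');cv2.imwrite('pics/w2.png',im[:,:,::-1]);np.save('w2.npy',C,allow_pickle=True)"
```

```text
t 7.15 pos [ 0.4782 -0.1435  0.3603] yaw 3.6 tilt [ 0. -0.] F [ 0.2 -0.2 -4.3] T [ 0.04 -0.02  0.02] w 27.5 q6 1.07
delta units [ 1.875 -2.339  0.344] turn 0
```

View pics/w2.png

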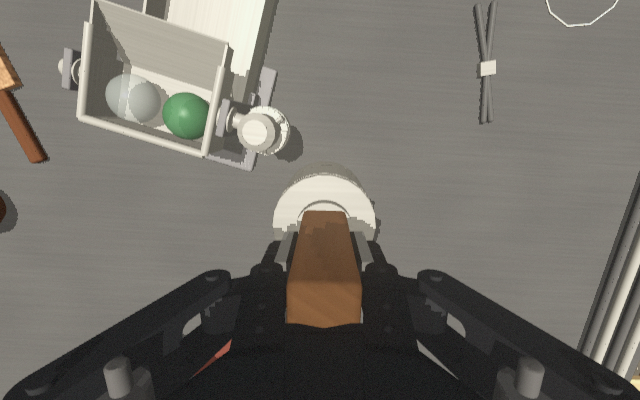

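```bash
python3 -c "
from h import *
im=cv2.imread('pics/w2.png');c=cv2.resize(im[85:175,205:305],None,fx=6,fy=6,interpolation=2);cv2.imwrite('pics/w2c.png',c)
C=np.load('w2.npy',allow_pickle=True).item()
for u,v in((257,132),(255,130),(259,134)):print(onz(C,u,v,.197))"
```

```text
[ 0.52893496 -0.07087384  0.197     ]
[ 0.53083431 -0.0687993   0.197     ]
[ 0.52702883 -0.07295578  0.197     ]
```

View pics/w2c.png

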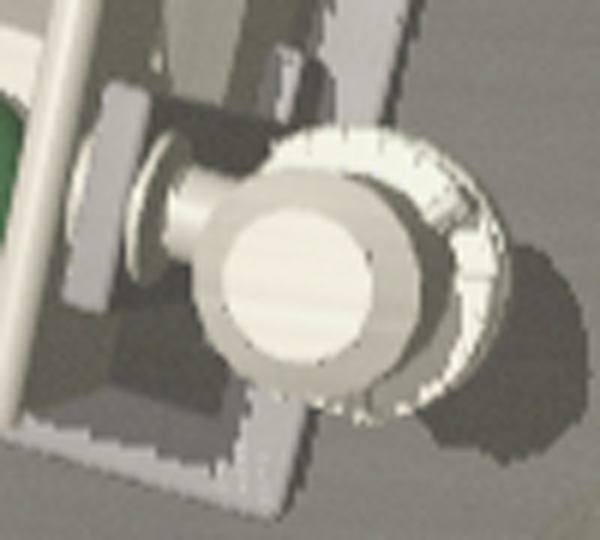

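Hub top circle centre at (254.3,132.5) px, diameter about 25 px, which matches 26 mm at that depth. Next I check the lever's offset in the grip from the cup shoulder's edge.

```bash
python3 -c "
from h import *
C=np.load('w2.npy',allow_pickle=True).item()
im=cv2.imread('pics/w2.png');print(im[155:190,324].sum(1)//3, im[215,262:286].sum(1)//3,im[215,366:386].sum(1)//3)
print(onz(C,254.3,132.5,.197))
s=manip.state();M=rot(s['tool_rot'])
for x in(-.003,0,.003):print(x,[proj(C,s['tool_pos']+M@np.array(p)).round(1) for p in((x+.036,0,.0413),(x,.036,.0413),(x,-.036,.0413),(x+.036,0,.1113))])
h=onz(C,254.3,132.5,.197); go(h[0],h[1],.35)"
```

```text
[130 129 129 129 130 130 127 125 128 126 121 124 126 126 125 124 125 153
 173 151 182 218 223 222 222 224 223 224 226 226 226 224 226 227 226] [129 125 128 126 129 129 125 126 126 126 128 152 213 216 218 218 219 219
 219 219 218 219 219 219] [218 218 218 218 218 217 218 215 206 121 126 126 125 127 127 126 124 125
 125 124]
[ 0.52825308 -0.06807115  0.197     ]
-0.003 [array([323.8, 174.1]), array([376.6, 226.3]), array([271. , 226.3]), array([323.7, 159.9])]
0 [array([323.8, 169.5]), array([376.9, 222.1]), array([270.8, 222.2]), array([323.7, 156.5])]
0.003 [array([323.8, 164.9]), array([377.1, 217.9]), array([270.6, 218. ]), array([323.7, 153. ])]
t 7.2 pos [ 0.4782 -0.1435  0.3603] yaw 3.6 tilt [ 0. -0.] F [-0.8 -0.8 -3.8] T [-0.01 -0.02  0.04] w 27.3 q6 1.07
delta units [ 1.821 -2.405  0.344] turn 0
```

Request:
drive_tool(commands="20 0.6 -0.8 0 0;20 0.6 -0.8 0 0;20 0.68 -0.8 0 0;20 0 0 0.5 0;20 0 0 0.5 0;20 0 0 0.3 0;20 0 0 0.1 0;20 0 0 0 0")

```text
time: 8.2
tool_pos: [0.5299, -0.0685, 0.3183]
tool_rot: [0.0, 1.0, 0.031, 0.0]
contact_force: [0.8, -0.1, -2.7]
gripper_width: 0.32
```

```bash
python3 -c "
from h import *
go(.530,-.068,.30)
a=manip.grab_frame('scene')[:,:,::-1];b=manip.grab_frame('side')[:,:,::-1]
f=lambda i,x,y,w,h,s:cv2.resize(i[y:y+h,x:x+w],None,fx=s,fy=s,interpolation=2)
cv2.imwrite('pics/c2.png',np.hstack([f(a,250,150,80,80,5),f(b,290,100,80,80,5)]))"
```

```text
t 8.2 pos [ 0.5299 -0.0685  0.3183] yaw 3.5 tilt [0. 0.] F [ 0.8 -0.1 -2.7] T [ 0.   -0.01  0.03] w 27.3 q6 1.24
delta units [ 0.006 -0.015  0.611] turn 0
```

View pics/c2.png

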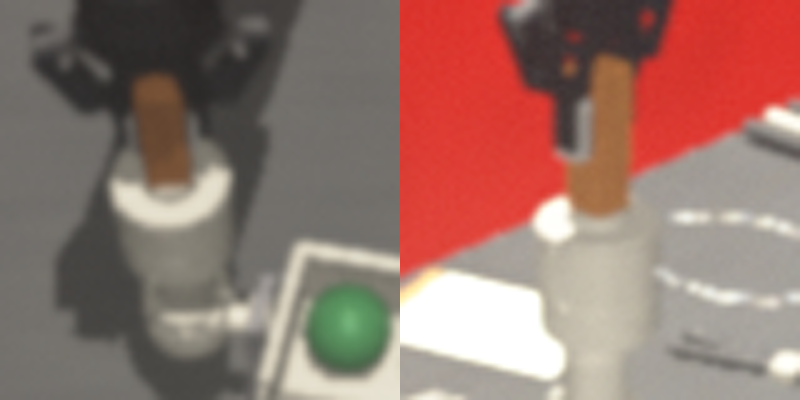

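The cup is over the hub; in the side view both are centred at column 598. Lowering.

Request:
drive_tool(commands="20 0 0 0.15 0;20 0 0 0.15 0;20 0 0 0.15 0;20 0 0 0.15 0;20 0 0 0.15 0;20 0 0 0.1 0;20 0 0 0 0;20 0 0 0 0")

```text
time: 9.3
tool_pos: [0.5301, -0.0681, 0.293]
tool_rot: [0.0, 1.0, 0.031, 0.0]
contact_force: [-0.3, -0.2, -3.8]
gripper_width: 0.322
```

```bash
python3 -c "
from h import *
go(.530,-.068,.264)"
```

```text
t 9.3 pos [ 0.5301 -0.0681  0.293 ] yaw 3.6 tilt [0. 0.] F [-0.3 -0.2 -3.8] T [-0.04 -0.09 -0.02] w 27.5 q6 1.24
delta units [-0.002 -0.003  0.965] turn 0
```

Request:
drive_tool(commands="20 0 0 0.15 0;20 0 0 0.15 0;20 0 0 0.15 0;20 0 0 0.15 0;20 0 0 0.15 0;20 0 0 0.1 0;20 0 0 0 0;20 0 0 0 0")

```text
time: 10.3
tool_pos: [0.53, -0.0681, 0.2674]
tool_rot: [0.0, 1.0, 0.031, -0.0]
contact_force: [0.5, -1.0, -3.5]
gripper_width: 0.321
```

```bash
python3 -c "
from h import *
go(.530,-.068,.264)"
```

```text
t 10.3 pos [ 0.53   -0.0681  0.2674] yaw 3.6 tilt [-0.  0.] F [ 0.5 -1.  -3.5] T [-0.05 -0.11  0.04] w 27.4 q6 1.24
delta units [ 0.    -0.003  0.112] turn 0
```

Request:
drive_tool(commands="20 0 0 0.05 0;20 0 0 0.05 0;20 0 0 0.03 0;20 0 0 0 0;20 0 0 0 0;20 0 0 0 0;20 0 0 0 0;20 0 0 0 0")

```text
time: 11.3
tool_pos: [0.5303, -0.0681, 0.2644]
tool_rot: [0.0, 1.0, 0.031, 0.001]
contact_force: [-2.4, 0.9, 5.4]
gripper_width: 0.318
```

Landed on the ridge tops: rim at 0.153, about 9 N of contact. I turn counter-clockwise under this light preload and watch for the force to fall.

Request:
drive_tool(commands="20 0 0 0 -3;20 0 0 0 -3;20 0 0 0 -3;20 0 0 0 -3;20 0 0 0 0;20 0 0 0 0;20 0 0 0 0;20 0 0 0 0")

```text
time: 12.3
tool_pos: [0.5309, -0.068, 0.2644]
tool_rot: [0.0, 0.991, 0.135, 0.001]
contact_force: [1.8, 1.2, 4.8]
gripper_width: 0.322
```

```bash
python3 -c "
from h import *
go(.530,-.068,.264)"
```

```text
t 12.3 pos [ 0.5309 -0.068   0.2644] yaw 15.5 tilt [0.003 0.001] F [1.8 1.2 4.8] T [ 0.45 -0.21  0.09] w 27.5 q6 1.03
delta units [-0.029 -0.006  0.013] turn 0
```

Request:
drive_tool(commands="20 0 0 0 -2;20 0 0 0 -2;20 0 0 0 -2;20 0 0 0 -2;20 0 0 0 -2;20 0 0 0 -2;20 0 0 0 0;20 0 0 0 0")

```text
time: 13.3
tool_pos: [0.5308, -0.0677, 0.2644]
tool_rot: [-0.0, 0.971, 0.238, 0.001]
contact_force: [0.4, 2.3, 5.7]
gripper_width: 0.322
```

Request:
drive_tool(commands="20 0 0 0 -2;20 0 0 0 -2;20 0 0 0 -2;20 0 0 0 -2;20 0 0 0 -2;20 0 0 0 0;20 0 0 0 0;20 0 0 0 0")

```text
time: 14.3
tool_pos: [0.5306, -0.0676, 0.2644]
tool_rot: [-0.0, 0.947, 0.322, 0.001]
contact_force: [-0.3, 2.4, 6.0]
gripper_width: 0.322
```

```bash
python3 -c "
from h import *
go(.530,-.068,.264)"
```

```text
t 14.3 pos [ 0.5306 -0.0676  0.2644] yaw 37.5 tilt [0.002 0.   ] F [-0.3  2.4  6. ] T [ 0.62 -0.02  0.07] w 27.5 q6 0.65
delta units [-0.025 -0.002  0.012] turn 0
```

Request:
drive_tool(commands="20 0 0 0 -2;20 0 0 0 -2;20 0 0 0 -2;20 0 0 0 -2;20 0 0 0 -2;20 0 0 0 0;20 0 0 0 0;20 0 0 0 0")

```text
time: 15.3
tool_pos: [0.5305, -0.0673, 0.2644]
tool_rot: [-0.0, 0.915, 0.403, 0.001]
contact_force: [1.2, 3.3, 4.5]
gripper_width: 0.32
```

Request:
drive_tool(commands="20 0 0 0 -2;20 0 0 0 -2;20 0 0 0 -2;20 0 0 0 -2;20 0 0 0 -2;20 0 0 0 0;20 0 0 0 0;20 0 0 0 0")

```text
time: 16.3
tool_pos: [0.5303, -0.0672, 0.2644]
tool_rot: [-0.001, 0.877, 0.481, 0.001]
contact_force: [-1.4, 3.4, 6.8]
gripper_width: 0.32
```

Request:
drive_tool(commands="20 0.02 -0.03 0 -2;20 0 0 0 -2;20 0 0 0 -2;20 0 0 0 -2;20 0 0 0 -2;20 0 0 0 0;20 0 0 0 0;20 0 0 0 0")

```text
time: 17.3
tool_pos: [0.5299, -0.0667, 0.264]
tool_rot: [-0.0, 0.831, 0.556, 0.001]
contact_force: [0.4, 2.6, 5.7]
gripper_width: 0.318
```

Request:
drive_tool(commands="20 0 0 0 -2;20 0 0 0 -2;20 0 0 0 -2;20 0 0 0 -2;20 0 0 0 -2;20 0 0 0 0;20 0 0 0 0;20 0 0 0 0")

```text
time: 18.3
tool_pos: [0.5291, -0.0669, 0.2628]
tool_rot: [-0.001, 0.779, 0.626, -0.0]
contact_force: [-0.4, 3.6, -5.5]
gripper_width: 0.319
```

```bash
python3 -c "
from h import *
go(.530,-.068,.264)"
```

```text
t 18.3 pos [ 0.5291 -0.0669  0.2628] yaw 77.6 tilt [ 0.    -0.002] F [-0.4  3.6 -5.5] T [ 1.    0.12 -0.05] w 27.3 q6 -0.05
delta units [-0.03   0.038 -0.04 ] turn 0
```

The vertical force fell from +6 to −5.5 N at yaw 77.6, so the gap is found. I loosen the grip so the lever drops, then follow it down.

Request:
drive_tool(commands="31 0 0 0 0;31 0 0 0 0;31 0 0 0 0;31 0 0 0 0;31 0 0 0.1 -2;31 0 0 0.1 0;31 0 0 0.1 0;31 0 0 0 0")

```text
time: 19.3
tool_pos: [0.5293, -0.067, 0.2538]
tool_rot: [-0.0, 0.768, 0.64, -0.0]
contact_force: [1.4, -0.4, -0.5]
gripper_width: 0.363
```

```bash
python3 -c "
from h import *
go(.530,-.068,.251)
a=manip.grab_frame('scene')[:,:,::-1];b=manip.grab_frame('side')[:,:,::-1];w=manip.grab_frame('wrist')[:,:,::-1]
f=lambda i,x,y,w,h,s:cv2.resize(i[y:y+h,x:x+w],None,fx=s,fy=s,interpolation=2)
cv2.imwrite('pics/c3.png',np.hstack([f(a,250,150,80,80,5),f(b,290,120,80,80,5)]))
cv2.imwrite('pics/w3.png',w)"
```

```text
t 19.3 pos [ 0.5293 -0.067   0.2538] yaw 79.6 tilt [ 0.    -0.001] F [ 1.4 -0.4 -0.5] T [-0.01  0.02 -0.02] w 31.0 q6 -0.08
delta units [-0.027  0.027  0.094] turn 0
```

View pics/c3.png

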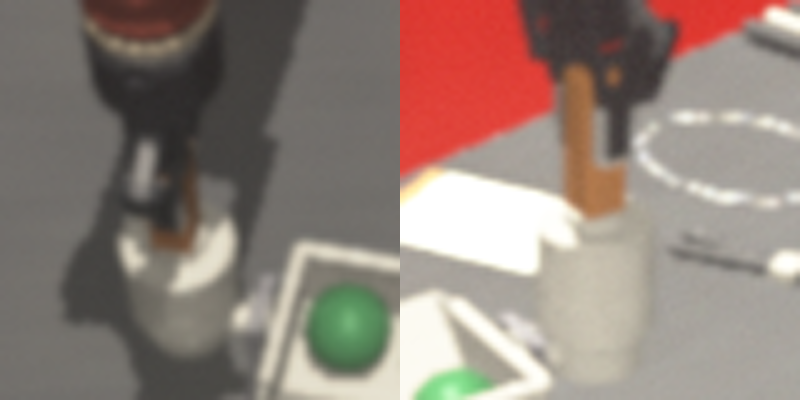

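```bash
python3 -c "
from h import *
S=manip.camera_params('side');A=manip.camera_params('scene')
for z in(.223,.211,.206):
  for c,o,k in((S,(290,120),400),(A,(250,150),0)):
    print(z,((proj(c,[.5285,-.068,z])-o)*5+[k,0]).round(), end=' ')
  print()
print('tip', ((proj(S,[.5293,-.067,.2538])-(290,120))*5+[400,0]).round())"
```

```text
0.223 [593. 197.] 0.223 [176. 226.] 
0.211 [593. 215.] 0.211 [178. 236.] 
0.206 [593. 223.] 0.206 [178. 241.] 
tip [591. 150.]
```

Both views put the shoulder near z 0.208, so it has dropped. I centre the tool on the hub axis and turn clockwise, held loosely.

Request:
drive_tool(commands="31 -0.045 -0.01 0.1 0;31 0 0 0 6;31 0 0 0 6;31 0 0 0 6;31 0 0 0 6;31 0 0 0 6;31 0 0 0 6;31 0 0 0 6")

```text
time: 20.45
tool_pos: [0.5287, -0.0683, 0.2508]
tool_rot: [-0.0, 0.947, 0.32, -0.0]
contact_force: [1.3, 1.5, -0.7]
gripper_width: 0.36
```

```bash
python3 -c "
from h import *
go(.5287,-.0683,.251)"
```

```text
t 20.45 pos [ 0.5287 -0.0683  0.2508] yaw 37.4 tilt [-0.001 -0.001] F [ 1.3  1.5 -0.7] T [ 0.06 -0.04  0.07] w 30.7 q6 0.65
delta units [ 0.001 -0.001 -0.008] turn 0
```

Request:
drive_tool(commands="31 0 0 0 5;31 0 0 0.05 5;31 0 0 0.05 5;31 0 0 0 5;31 0 0 0 4;31 0 0 0 4;31 0 0 0 4;31 0 0 0 0")

```text
time: 21.45
tool_pos: [0.529, -0.0684, 0.2483]
tool_rot: [-0.0, 0.999, 0.049, -0.0]
contact_force: [0.9, 0.0, -0.2]
gripper_width: 0.361
```

```bash
python3 -c "
from h import *
go(.5287,-.0683,.247)"
```

```text
t 21.45 pos [ 0.529  -0.0684  0.2483] yaw 5.6 tilt [-0. -0.] F [ 0.9  0.  -0.2] T [0.02 0.01 0.04] w 30.9 q6 1.2
delta units [-0.01  -0.004  0.043] turn 0
```

Request:
drive_tool(commands="31 0 0 0 5;31 0 0 0 4;31 0 0 0 4;31 0 0 0 0;31 0 0 0 0;31 0 0 0 0;31 0 0 0 0;31 0 0 0 0")

```text
time: 22.45
tool_pos: [0.5291, -0.0684, 0.2485]
tool_rot: [0.0, 0.998, -0.065, 0.0]
contact_force: [0.1, 0.9, 0.3]
gripper_width: 0.36
```

```bash
python3 -c "
from h import *
go(.5287,-.0683,.247)"
```

```text
t 22.45 pos [ 0.5291 -0.0684  0.2485] yaw -7.4 tilt [0. 0.] F [0.1 0.9 0.3] T [-0.01  0.03 -0.  ] w 30.7 q6 1.43
delta units [-0.014 -0.001  0.05 ] turn 0
```

Request:
drive_tool(commands="31 0 0 0 3;31 0 0 0 3;31 0 0 0 3;31 0 0 0 0;31 0 0 0 0;31 0 0 0 0;31 0 0 0 0;31 0 0 0 0")

```text
time: 23.45
tool_pos: [0.5291, -0.0684, 0.2484]
tool_rot: [0.0, 0.99, -0.143, 0.0]
contact_force: [0.2, 0.0, -0.2]
gripper_width: 0.363
```

```bash
python3 -c "
from h import *
go(.5287,-.0683,.247)"
```

```text
t 23.45 pos [ 0.5291 -0.0684  0.2484] yaw -16.4 tilt [0. 0.] F [ 0.2  0.  -0.2] T [-0.11  0.    0.  ] w 31.0 q6 1.59
delta units [-0.013  0.001  0.047] turn 0
```

Request:
drive_tool(commands="31 0 0 0 3;31 0 0 0 3;31 0 0 0 3;31 0 0 0 0;31 0 0 0 0;31 0 0 0 0;31 0 0 0 0;31 0 0 0 0")

```text
time: 24.45
tool_pos: [0.5293, -0.0684, 0.2485]
tool_rot: [-0.0, 0.976, -0.22, 0.0]
contact_force: [1.9, -0.4, -1.1]
gripper_width: 0.368
```

```bash
python3 -c "
from h import *
go(.5287,-.0683,.247)
a=manip.grab_frame('scene')[:,:,::-1];b=manip.grab_frame('side')[:,:,::-1];w=manip.grab_frame('wrist')[:,:,::-1]
f=lambda i,x,y,w,h,s:cv2.resize(i[y:y+h,x:x+w],None,fx=s,fy=s,interpolation=2)
cv2.imwrite('pics/c4.png',np.vstack([np.hstack([f(a,250,150,80,60,5),f(b,290,130,80,60,5)]),cv2.resize(w[150:330,200:440],(400,300)).repeat(1,1) if 0 else np.hstack([cv2.resize(w[150:330,200:440],(400,300)),np.zeros((300,400,3),np.uint8)])]))"
```

```text
t 24.45 pos [ 0.5293 -0.0684  0.2485] yaw -25.4 tilt [ 0.001 -0.   ] F [ 1.9 -0.4 -1.1] T [-0.1  -0.64  1.96] w 31.4 q6 1.75
delta units [-0.018  0.007  0.051] turn 0
```

View pics/c4.png

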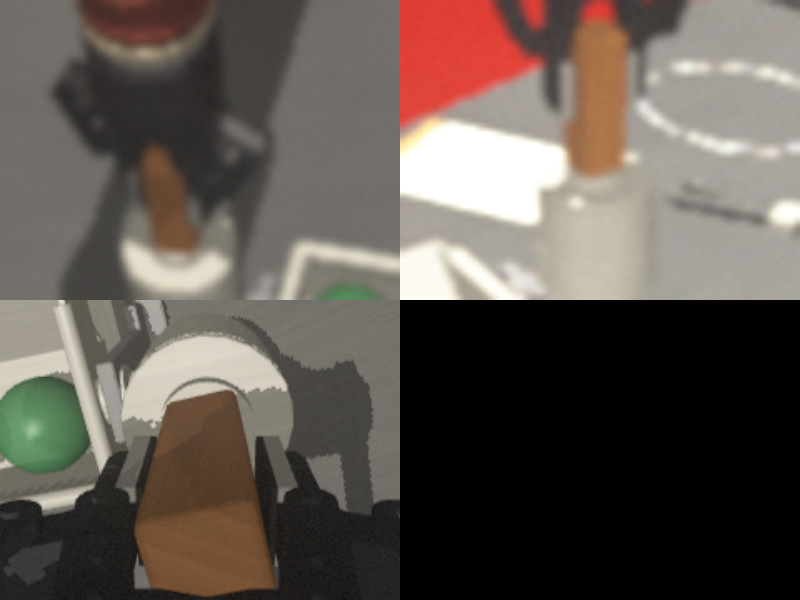

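About 2 N·m of stop torque, with the lever at yaw about −14, so roughly 91° turned. To verify, I back off, grip firmly, and nudge clockwise with a light press.

Request:
drive_tool(commands="31 0 0 0 -5;31 0 0 0 -5;20 0 0 0 0;20 0 0 0 0;20 0 0 0 0;20 0 0 0.04 0;20 0 0 0 1;20 0 0 0 1")

```text
time: 25.6
tool_pos: [0.529, -0.0684, 0.2485]
tool_rot: [0.0, 0.989, -0.151, 0.0]
contact_force: [-3.0, 0.6, 7.2]
gripper_width: 0.333
```

```bash
python3 -c "
from h import *
go(.5287,-.0683,.247)"
```

```text
t 25.6 pos [ 0.529  -0.0684  0.2485] yaw -17.3 tilt [0.    0.001] F [-3.   0.6  7.2] T [0.06 0.68 1.55] w 28.4 q6 1.61
delta units [-0.009  0.     0.05 ] turn 0
```

Home: 1.55 N·m at the stop, and it resists an axial press at once. Now I release, rise and move behind the handle.

Request:
drive_tool(commands="60 0 0 -0.05 0;60 0 0 0 0;60 0 0 0 0;60 0 0 -0.6 0;60 0 0 -0.8 0;60 0 0 -0.8 0;60 0 0 -0.8 -5.3;60 0 0 -0.3 0")

```text
time: 26.6
tool_pos: [0.5298, -0.0686, 0.351]
tool_rot: [0.0, 0.994, -0.106, 0.002]
contact_force: [-0.2, -0.4, -0.2]
gripper_width: 0.704
```

Request:
drive_tool(commands="60 -0.7 0 0 0;20 -0.8 0 0 0;0 -0.5 0 0 0;0 0 0 0.8 0;0 0 0 0.8 0;0 0 0 0.8 0;0 0 0 0.4 0;0 0 0 0 0")

```text
time: 27.6
tool_pos: [0.4699, -0.0556, 0.2629]
tool_rot: [-0.0, 0.994, -0.106, -0.001]
contact_force: [0.2, 0.7, -0.6]
gripper_width: 0.005
```

```bash
python3 -c "
from h import *
go(.5287-.05*.978,-.0683+.05*.208,.255,-12)
w=manip.grab_frame('wrist')[:,:,::-1];a=manip.grab_frame('scene')[:,:,::-1]
cv2.imwrite('pics/c5.png',np.hstack([cv2.resize(w,None,fx=.7,fy=.7)[:280],cv2.resize(a[150:290,240:416],(352,280))]))"
```

```text
t 27.6 pos [ 0.4699 -0.0556  0.2629] yaw -12.2 tilt [-0.002 -0.   ] F [ 0.2  0.7 -0.6] T [-0.09  0.03  0.04] w 0.4 q6 1.51
delta units [0.337 0.005 0.262] turn -0.2
```

View pics/c5.png

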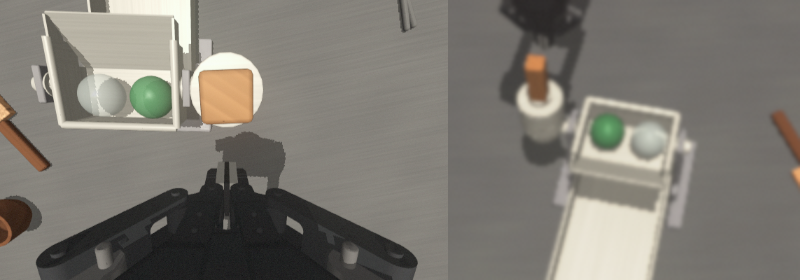

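Lever stands screwed on, the fingers are behind it, and it is aligned with the tipping direction. Start the push.

Request:
drive_tool(commands="0 0.5 0 0.2 0;0 0.5 0 0 0;0 0.33 0 0 0;0 0.27 0 0 0;0 0.37 0 0.05 0;0 0.4 0 0.06 0;0 0.39 0 0.08 0;0 0.37 0 0.13 0")

```text
time: 28.7
tool_pos: [0.563, -0.0759, 0.2478]
tool_rot: [0.0, 0.994, -0.106, 0.0]
contact_force: [-1.3, -0.8, 1.7]
gripper_width: -0.004
```

```bash
python3 -c "
from h import *
go(.5287+.034*.978,-.0683-.034*.208,.247,-12)"
```

```text
t 28.7 pos [ 0.563  -0.0759  0.2478] yaw -12.1 tilt [0. 0.] F [-1.3 -0.8  1.7] T [-0.22  0.29 -0.05] w -0.3 q6 1.52
delta units [-0.039 -0.009  0.026] turn -0.1
```

Request:
drive_tool(commands="0 0.37 0 0.17 0;0 0.35 0 0.2 0;0 0.32 0 0.24 0;0 0.3 0 0.27 0;0 0.27 0 0.3 0;0 0.25 0 0.32 0;0 0.21 0 0.35 0;0 0 0 0 0")

```text
time: 29.7
tool_pos: [0.6224, -0.088, 0.1904]
tool_rot: [-0.001, 0.994, -0.106, -0.002]
contact_force: [0.1, -0.0, -0.1]
gripper_width: 0.002
```

```bash
python3 -c "
from h import *
go(.5287+.103*.978,-.0683-.103*.208,.175,-12)"
```

```text
t 29.7 pos [ 0.6224 -0.088   0.1904] yaw -12.1 tilt [-0.003 -0.001] F [ 0.1 -0.  -0.1] T [ 0.03 -0.03 -0.03] w 0.2 q6 1.52
delta units [0.245 0.009 0.513] turn -0.1
```

Request:
drive_tool(commands="0 0.08 0 0.17 0;0 0.08 0 0.17 0;0 0.07 0 0.17 0;0 0.05 0 0.1 0;0 0 0 0.1 0;0 0 0 0 0;0 0 0 0 0;0 0 0 0 0")

```text
time: 30.7
tool_pos: [0.6311, -0.0903, 0.1713]
tool_rot: [0.0, 0.994, -0.106, 0.0]
contact_force: [0.5, 0.0, 0.3]
gripper_width: 0.001
```

```bash
python3 -c "
from h import *
go(.5287+.103*.978,-.0683-.103*.208,.175,-12)
a=manip.grab_frame('scene')[:,:,::-1];b=manip.grab_frame('side')[:,:,::-1]
cv2.imwrite('pics/c6.png',np.hstack([cv2.resize(a[150:330,230:410],(400,400)),cv2.resize(b[120:270,210:360],(400,400))]))"
```

```text
t 30.7 pos [ 0.6311 -0.0903  0.1713] yaw -12.1 tilt [0. 0.] F [0.5 0.  0.3] T [-0.05 -0.03  0.03] w 0.1 q6 1.52
delta units [-0.059 -0.008 -0.123] turn -0.1
```

View pics/c6.png

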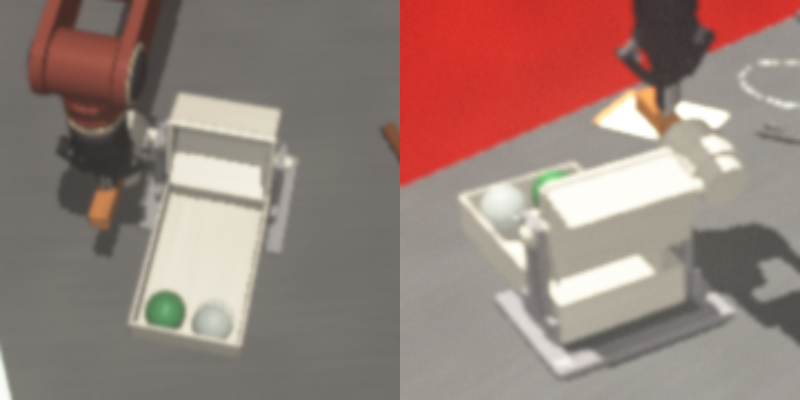

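Both balls lie at the far end of the tray and the lever is still on. I nudge further to make sure it is at the end stop.

Request:
drive_tool(commands="0 0 0 0.06 0;0 0 0 0.06 0;0 0 0 0.06 0;0 0 0 0 0;0 0 0 0 0;0 0 0 0 0;0 0 0 0 0;0 0 0 0 0")

```text
time: 31.8
tool_pos: [0.6319, -0.0906, 0.1685]
tool_rot: [0.0, 0.994, -0.106, 0.001]
contact_force: [-2.2, -0.5, 8.9]
gripper_width: -0.001
```

Request:
drive_tool(commands="0 0 0 0.05 0;0 0 0 0.05 0;0 0 0 0 0;0 0 0 0 0;0 0 0 0 0;0 0 0 0 0;0 0 0 0 0;0 0 0 0 0")

```text
time: 32.8
tool_pos: [0.6322, -0.0907, 0.1677]
tool_rot: [0.0, 0.994, -0.106, 0.002]
contact_force: [-6.5, 1.0, 16.1]
gripper_width: 0.002
```

16 N with no motion: that is the end stop. Retreat upward, clear of everything.

Request:
drive_tool(commands="0 -0.05 0 -0.3 0;0 0 0 -0.8 0;0 0 0 -1 0;0 0 0 -1 0;0 0 0 -1 0;0 -0.5 0 -0.5 0;0 -0.5 0 0 0;0 0 0 0 0")

```text
time: 33.8
tool_pos: [0.5991, -0.0834, 0.2996]
tool_rot: [-0.0, 0.994, -0.106, -0.001]
contact_force: [0.4, -0.4, -0.4]
gripper_width: 0.005
```

```bash
python3 -c "
from h import *
go(.5,0,.3)
a=manip.grab_frame('scene')[:,:,::-1];b=manip.grab_frame('side')[:,:,::-1]
cv2.imwrite('pics/c7.png',np.hstack([cv2.resize(a[150:330,230:410],(400,400)),cv2.resize(b[120:270,210:360],(400,400))]))"
```

```text
t 33.8 pos [ 0.5991 -0.0834  0.2996] yaw -12.1 tilt [-0.002 -0.   ] F [ 0.4 -0.4 -0.4] T [ 0.01 -0.04 -0.03] w 0.4 q6 1.52
delta units [-3.815 -2.022 -0.007] turn 0
```

View pics/c7.png

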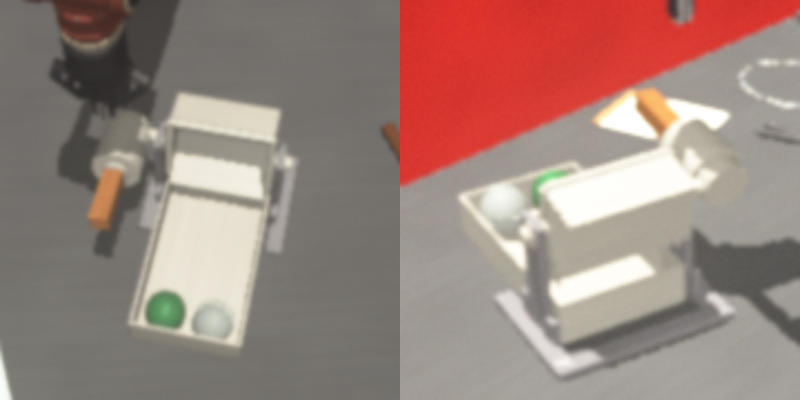

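The hopper is fully tipped with the lever on it, both balls are in the tray, and the gripper is clear. Handing in.

```bash
python3 -c "
from plant import manip
print(manip.job_done())"
```

```text
the job is handed in; nothing more can be done
None
```

The job is done and handed in at about 34 s of the 72 s allowed; no verdict was reported.

- **Fitting:** I stood the lever on the hub and turned it counter-clockwise about 74° under light pressure. The vertical force then fell from about +6 N to −5.5 N, and with the grip loosened the lever dropped into its thread start; both fixed-camera views agreed.
- **Screwing home:** I turned it clockwise about 91°, within the 75 to 95° given, until it met a stop. Gripped firmly there, it gave 1.55 N·m against a further turn and about 7 N against a light downward press. The rim height was judged only from the camera view, which agreed with home.
- **Tipping:** I let go and pushed only the handle with the shut fingers. At the end 16 N of push gave no further motion, so it is at the end stop. The hopper itself was not pushed and no other tool was touched.
- **Last pictures:** both glass balls are at the far end of the tray, the hopper is still tipped with the lever screwed on, and the gripper is clear with no contact force.

The hub position from the scene camera alone was about 7 mm off the near wrist view. I used the wrist view, and the lever went on the hub without side contact.

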